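# Fit the bronze bushing to the microscope stand

## Task

Get this microscope stand ready for its post: pull the dust plug out of the bore and put it down in the parts tray. Then take the bushing that fits the bore, the larger of the two in the tray, start it square in the bore and press it fully home, until its flange sits flat on the boss all round. Let go of everything, and leave the slimmer bushing and the other things on the table as they are.

Things in the scene. Friction and masses are not known exactly. Their poses are not given: they have to be found in the camera images.
- stand: Fixed base of a microscope boom stand: a white plate 220 x 200 mm, 18 mm thick, with an upright round boss (60 mm wide, its top 90 mm above the table) and a black-rimmed grey disc on the plate beside it. Origin on the table under the middle of the boss, z up; the plate reaches from x -70 to +150 mm and y -100 to +100 mm.
- bore_mouth (a point): Centre of the bore's mouth at the flat top of the boss, 90 mm above the table. The bore is upright, 41 mm wide, with a 2 mm chamfer at the mouth, 72 mm deep. Press fit: the sleeve slides in freely for 35 mm (flange then 25 mm above the boss); the last 25 mm need a steady, slow push down (2 cm/s) of about 8 to 12 N, and the bushing stays where it is pushed. At first the dust plug closes the bore.
- plug: Black plastic dust plug, loose, 45 g, 60 mm tall, standing in the bore; it pulls easily straight up. From its origin (centre of its underside, z up its axis): a 40 mm wide stem of 22 mm, down in the bore; a 56 mm wide, 6 mm thick cap that rests on the boss; a round grip 24 mm wide, 32 mm tall. Set down, it stands on its stem.
- tray: White enamelled parts tray with a dark blue rim, fixed, 240 mm (its x) by 330 mm (its y), wall 30 mm tall, floor 4 mm thick. Origin at the centre of its underside, on the table. Both bushings stand in its middle and one end; the end towards its -y (about 90 mm from its origin) is empty.
- bushing: The larger bronze bushing (golden brown metal), loose, about 0.5 kg, standing flange up in the tray. Sleeve 40 mm wide and 60 mm long with an 8 mm lead-in taper (34 mm wide at the very foot); on top of it a round flange 58 mm wide, 10 mm thick; a 28 mm hole runs down its axis. 70 mm tall in all. Origin at the centre of its foot, z along its axis towards the flange.
- shoulder (a point): On the larger bushing: centre of the underside of its flange (the shoulder), 60 mm above its foot. It meets bore_mouth when the bushing is home.
- slim_bushing: The slimmer bronze bushing, too loose for the bore, loose, standing flange up in the tray beside the larger one, 90 to 130 mm away centre to centre: sleeve 28 mm wide and 60 mm long, flange 42 mm wide and 8 mm thick, 68 mm tall. Origin at the centre of its foot. Bystander: leave it standing.
- spray_bottle: White and blue spray bottle, 62 mm wide, 160 mm tall, at one side of the work. Origin at the centre of its underside. Bystander.
- tool_jar: Glass jar of brushes and probes, 74 mm wide, about 170 mm tall, at the other side of the work. Origin at the centre of its underside. Bystander.
- clod: Soil-crusted find, 160 x 85 x 60 mm, lying in a small enamelled tray beyond the work. Origin at the centre of its underside. Bystander.

How it is judged (in metres and radians):
On the way, in this order (a step that is already met when the one before it is completed fails the run):
1. the dust plug is out of the bore (z of plug in the frame of bore_mouth above 0.01 m), for 0.1 s.
2. the larger bushing is started in the bore, upright, at least 10 mm deep (horizontal distance between shoulder and bore_mouth below 0.005 m and z of shoulder in the frame of bore_mouth below 0.05 m and angle between bushing's own z axis and vertical below 0.1 rad), for 0.1 s.
At the end, for the whole second after the job is handed in: The larger bushing stands in the bore with its shoulder within 2 mm of the top of the boss, within 3 mm of the bore's axis and upright within 0.04 rad, at rest; the dust plug rests in the parts tray; the slimmer bushing stands upright within 20 mm of where it stood (z of shoulder in the frame of bore_mouth below 0.002 m and horizontal distance between shoulder and bore_mouth below 0.003 m and angle between bushing's own z axis and vertical below 0.04 rad and linear speed of bushing below 0.01 m/s and x of plug in the frame of tray between -0.118 and 0.118 m and y of plug in the frame of tray between -0.163 and 0.163 m and height (world z) of plug below 0.04 m and linear speed of plug below 0.02 m/s and distance of slim_bushing from where it was at the start of the episode below 0.02 m and angle between slim_bushing's own z axis and vertical below 0.1 rad); the robot touches nothing.
It fails at once if the spray bottle, tool jar or soil-crusted find is pushed more than 25 mm (distance of any of spray_bottle, tool_jar, clod from where it was at the start of the episode above 0.025 m).
It fails at once if the slimmer bushing is knocked over or carried off (angle between slim_bushing's own z axis and vertical above 0.6 rad or distance of slim_bushing from where it was at the start of the episode above 0.05 m).
It also fails if it takes over 67 s, if anything falls off the work surface, if the arm or the gripper's body presses on something with over 40 N, if the wrist force passes 120 N, or if a joint passes its speed limit or range.

## Robot

A 6-joint arm with a two-finger parallel gripper is mounted at the origin on the work surface. World frame = base frame: x ahead of the robot, y to its left, z up, the work surface at z = 0. Lengths are in mm, angles in degrees, forces in N, time in s.
With the tool pointing down it reaches from about 325 to 925 mm from the base axis. Payload 3.1 kg.
Tool frame: the origin (TCP) lies midway between the tips of the shut fingers; the grasp point (between the pads) lies 19 mm behind it (env.grasp_offset is the distance from the TCP to the grasp point, in mm); z points along the fingers, y is the line along which they close (so a half turn about z gives the same grasp; the last joint's range is limited). The gripper opens to 85 mm and grips with 20 to 120 N. Pads are 22 mm wide; open, the fingers measure 114 mm over their backs; the gripper's body (76 mm by 85 mm) begins 54 mm behind the grasp point. The pads swing forward as they close: fully open they stand 13 mm farther back than shut.
Start: joints at [-79.824, 12.427, 92.441, -0, 75.132, -6.429], TCP at [178.621, -598.944, 231.3] pointing down, gripper open.
Joint ranges: [-157.48, 157.48], [-44.54, 120.13], [17.64, 146.25], [-64.5, 244.5], [7.68, 150.69], [-147.95, 147.95]. Speed limits (degrees/s): [159.86, 159.86, 180, 180, 180, 180].

## Interface

Orientations are given as [roll, pitch, yaw] about the fixed x, y, z axes, in that order (R = Rz(yaw) Ry(pitch) Rx(roll)).
In Python, from bench import env, command_gripper, solve_ik, vision gives the robot as it stands. Calls block until the motion is done:
- env.move_to(position, orientation): joint-space move of the TCP to a pose.
- env.move_l(position, rot=None, v=150, f_stop=None): straight line of the TCP; rot=None keeps the orientation; v is the mean speed in mm/s. With f_stop (N) it stops when the force on the tool has changed by that much, and returns True; else False.
- env.set_joints(angles): joint-space move.
- command_gripper(opening, strength=None): finger opening in mm; strength is the grip in N (None keeps the last); returns when the fingers have stopped.
- env.dwell(seconds).
- solve_ik(position, orientation): joint angles nearest the present ones, or None.
- env.get_obs(): the state.
- vision.get_image(name): name is "scene" or "side" or "wrist"; returns (picture, depth): 400x640x3 uint8, blue, green, red; 400x640 float32, mm along the optical axis (not along the pixel's ray), 0 where there is no reading.
- vision.camera_info(name): a dict with "fx", "fy", "cx", "cy" (pixels), "R" (3x3) and "t" (3): a world point X has camera coordinates R X + t; the wrist camera has in their place "T_tool_cam" (4x4, takes a point from camera to tool coordinates, whose origin is the TCP and whose axes are the flange's). Camera axes: x right, y down, z forward; pixel columns grow to the right and rows downward; lengths in mm; the calibration is good to about 2 mm. The wrist camera is an equidistant fisheye: a pixel r from the principal point sees the ray r / f radians off the axis. A picture is of the moment at which its call begins: read the wrist's pose just before it. camera_info takes no time and is no camera call.
A pose or a line that the arm cannot do raises env.Unreachable and nothing moves.
- env.sign_off(): hands the job in; it is judged then, once.
Trained networks look in the newest picture that a camera, given by its name, has taken for a name from the list of things; names that differ only in an ending like _2 or _b are one class to them, and where a whole thing is asked for, a point or a joint stands for the part that bears it (a point fixed in the world has none). Each returns a list of dicts, best first, with "conf" (0 to 1); they miss things now and then, are a little off and sometimes report something else, mostly with a low value. They report only what shows in the picture. A call takes as long as a camera call.
- vision.find_in(camera, target): "bbox" ([centre column, centre row, width, height] in pixels, round what is visible of it).
- vision.outline_of(camera, target): "pixels" (400x640 bool, what is visible of it) and "bbox" ([centre column, centre row, width, height] in pixels, round what is visible of it).
- vision.place_of(camera, target): "position" ([column, row] in pixels: a listed point, or the origin of a listed thing).
The state is a dict: "t": time; "q": joint angles; "qd": joint speeds; "joint_torque": joint torques, N m; "eef_pos": TCP position; "orientation": TCP orientation; "contact_force": force on the tool from outside, world axes, zero at the start; "moment": the same for the moment, N m; "grip_width": finger opening in mm; "gripper_force": force on a finger pad.
Only numpy, scipy, OpenCV 4.12 (cv2) and the standard library are available. Lean on these libraries where they do the work, as an engineer would, in place of code of your own. Each camera call takes 0.05 s, during which the arm holds its last target. There are 200 camera calls.

## Working session

There is one attempt and no reset: what is moved stays moved. The work goes in short steps, each a Python script; the robot and the scene stay as the last script left them, time stands still between calls to the robot, and variables do not carry over. Pictures are saved under pics/ and viewed, at most 10 in all, crops included, and the job is handed in when it is done.

```bash
ls; mkdir -p pics; python3 - <<'E'
from bench import env, vision
import cv2, numpy as np
for n in ("scene","side"):
    im,d=vision.get_image(n); cv2.imwrite(f"pics/{n}0.png",im); np.save(f"pics/{n}0d.npy",d)
    ci=vision.camera_info(n); R,t=np.array(ci["R"]),np.array(ci["t"]).ravel()
    print(n,{k:ci[k] for k in("fx","fy","cx","cy")}, "campos",(-R.T@t).round(),"fwd",R[2].round(2))
    for o in ("bore_mouth","plug","bushing","shoulder","slim_bushing","tray","stand","spray_bottle","tool_jar","clod"):
        for r in vision.place_of(n,o)[:2]:
            u,v=r["position"]; 
            z=d[int(np.clip(v,0,399)),int(np.clip(u,0,639))]
            c=np.array([(u-ci["cx"])/ci["fx"],(v-ci["cy"])/ci["fy"],1])*z
            print(o,np.round([u,v],1),round(r["conf"],2),"surf",(R.T@(c-t)).round(),z.round())
o=env.get_obs(); print(o["t"],o["orientation"],env.grasp_offset, vision.camera_info("wrist"))
E
```

```text
bench.py
pics
scene {'fx': 364.1586237686309, 'fy': 364.1586237686309, 'cx': 325.61165930284443, 'cy': 198.4708750146886} campos [1051. -387. 1092.] fwd [-0.36  0.35 -0.86]
bore_mouth [335.3 145.6] 0.8 surf [504. 187.  94.] 1261.0
bore_mouth [250.1 240.7] 0.65 surf [ 536. -234.    5.] 1180.0
plug [333.3 148.2] 0.45 surf [504. 177.  89.] 1261.0
bushing [272.6 227.1] 0.72 surf [ 564. -157.   36.] 1169.0
shoulder [271.5 220.3] 0.69 surf [ 539. -142.   29.] 1189.0
slim_bushing [239.2 234.2] 0.62 surf [ 504. -248.   26.] 1168.0
tray [248. 238.] 0.59 surf [ 523. -233.    5.] 1185.0
stand [335.7 158. ] 0.59 surf [515. 179.  40.] 1301.0
stand [337.1 146.8] 0.18 surf [513. 186.  97.] 1255.0
spray_bottle [411.6 118.8] 0.87 surf [584. 526.  30.] 1405.0
spray_bottle [336.7 146.4] 0.28 surf [511. 187.  96.] 1257.0
tool_jar [162.  309.6] 0.8 surf [ 556. -547.   67.] 1010.0
clod [356.6 248.6] 0.86 surf [808. -26.  57.] 1109.0
clod [416.6 116. ] 0.36 surf [595. 537.  46.] 1391.0
side {'fx': 361.35632229461515, 'fy': 361.35632229461515, 'cx': 318.2238805251653, 'cy': 200.97706226939172} campos [ 516.
[... 501 characters left out ...]
.0
tool_jar [303.9 382. ] 0.56 surf [ 522. -591.   80.] 718.0
clod [364.5 212.7] 0.75 surf [785. -48.  42.] 1197.0
clod [295.3 274.5] 0.47 surf [ 534. -244.    5.] 1039.0
1.1 [1.79994826e+02 7.84700719e-04 1.66028618e+01] 18.700000000000003 {'fx': 309.70691628693146, 'fy': 309.70691628693146, 'cx': 319.1201321675015, 'cy': 197.26603609518594, 'T_tool_cam': array([[-4.80424284e-04, -9.46801832e-01, -3.21816813e-01,
         8.22583843e+01],
       [ 9.99999819e-01, -5.71550750e-04,  1.88682185e-04,
         5.59319996e-01],
       [-3.62579279e-04, -3.21816664e-01,  9.46801935e-01,
        -1.43071398e+02],
       [ 0.00000000e+00,  0.00000000e+00,  0.00000000e+00,
         1.00000000e+00]])}
```

View pics/scene0.png

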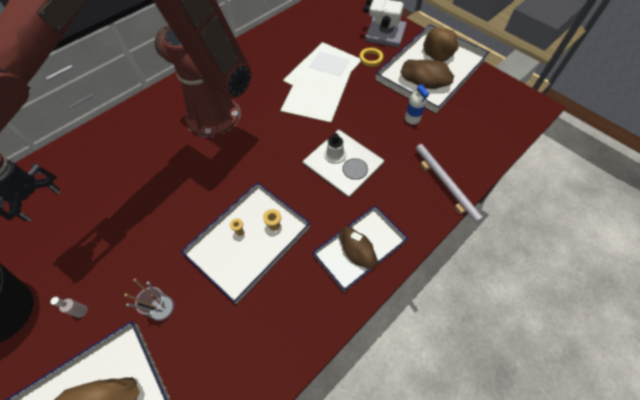

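View pics/side0.png

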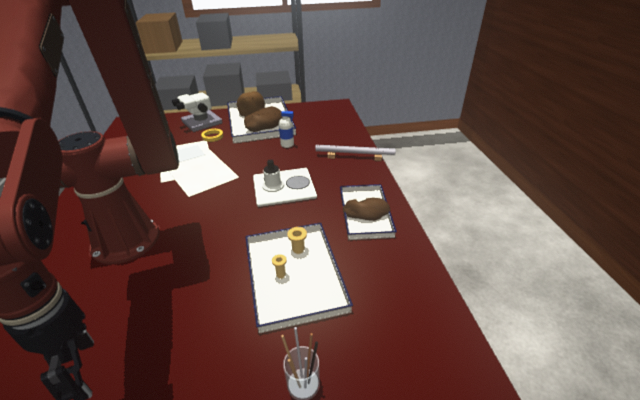

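Scene picture: plug in the boss at (335,146), large bushing at (272,217), slim one at (237,226), and the empty tray end towards the jar at (155,303). Side picture: plug (272,174), large bushing (297,238), slim (279,264). Next come wrist views.

```bash
cat > h.py <<'E'
from bench import env, command_gripper, solve_ik, vision
import cv2, numpy as np
from scipy.spatial.transform import Rotation as Ro
def tool_pose():
    o=env.get_obs(); return Ro.from_euler("xyz",o["orientation"],degrees=True).as_matrix(),np.array(o["eef_pos"])
def wrist(name=None):
    """picture, depth, world cloud (400x640x3), projector of world points"""
    R,p=tool_pose(); im,d=vision.get_image("wrist"); ci=vision.camera_info("wrist"); T=ci["T_tool_cam"]
    v,u=np.mgrid[:400,:640]; x=(u-ci["cx"])/ci["fx"]; y=(v-ci["cy"])/ci["fy"]; th=np.hypot(x,y)+1e-9
    k=np.tan(np.minimum(th,1.5))/th; c=np.dstack([x*k,y*k,np.ones_like(x)])*d[...,None]
    W=(c@T[:3,:3].T+T[:3,3])@R.T+p; W[d<=0]=np.nan
    ray=np.dstack([x*k,y*k,np.ones_like(x)])@T[:3,:3].T@R.T; C=R@T[:3,3]+p
    if name: cv2.imwrite(f"pics/{name}.png",im)
    return im,d,W,ray,C
def circle(xy):
    """algebraic circle fit"""
    A=np.c_[2*xy,np.ones(len(xy))]; s=np.linalg.lstsq(A,(xy**2).sum(1),rcond=None)[0]
    return s[:2],np.sqrt(s[2]+s[:2]@s[:2])
def top(W,m,lo,hi,tag):
    """enclosing circle + fit of mask's cloud between heights"""
    P=W[m&(W[...,2]>lo)&(W[...,2]<hi)]
    if len(P)<20: print(tag,"few",len(P)); return
    h=cv2.convexHull(P[:,:2].astype(np.float32))[:,0]; c,r=circle(h); 
    print(tag,"n",len(P),"z med",np.median(P[:,2]).round(1),"ctr",c.round(1),"r",r.round(1)); return c
def look(tag,objs):
    im,d,W,ray,C=wrist(tag)
    for o in objs:
        for r in vision.outline_of("wrist",o)[:2]:
            m=r["pixels"]; Z=W[m][:,2]; Z=Z[~np.isnan(Z)]; zt=np.percentile(Z,97)
            print(o,round(r["conf"],2),np.round(r["bbox"]),"z97",zt.round(1),"z3",np.percentile(Z,3).round(1))
            top(W,m,zt-6,zt+4,o)
    for o in objs:
        for r in vision.place_of("wrist",o)[:1]:
            u,v=np.round(r["position"]).astype(int); print("place",o,u,v,round(r["conf"],2),"ray",ray[v,u].round(4),"C",C.round(1))
    return im,d,W
E
python3 - <<'E'
from h import *
env.move_to([515,-200,270],[180,0,70]); im,d,W=look("w1",["bushing","slim_bushing","tray"]); np.save("pics/w1.npy",W)
env.move_to([500,110,320],[180,0,100]); im,d,W=look("w2",["plug","stand","bushing"]); np.save("pics/w2.npy",W)
print(env.get_obs()["t"])
E
```

```text
bushing 0.73 [334. 111.  53.  53.] z97 75.8 z3 13.4
bushing n 1661 z med 74.4 ctr [ 551.3 -144. ] r 28.6
slim_bushing 0.94 [314. 202.  38.  40.] z97 73.6 z3 21.0
slim_bushing n 781 z med 72.3 ctr [ 491.6 -239.2] r 20.6
tray 0.73 [330. 168. 262. 288.] z97 33.4 z3 3.0
tray n 4332 z med 32.7 ctr [ 525.6 -234.8] r 192.7
place bushing 332 110 0.98 ray [ 0.0243 -0.0608 -1.0399] C [ 542.6 -123.5  412.9]
place slim_bushing 318 190 0.93 ray [-0.1059 -0.2814 -0.954 ] C [ 542.6 -123.5  412.9]
place tray 340 175 0.65 ray [-0.0231 -0.2626 -0.9697] C [ 542.6 -123.5  412.9]
plug 0.74 [325.  87.  47.  46.] z97 129.2 z3 95.0
plug n 375 z med 128.4 ctr [490.8 199.5] r 11.6
stand 0.58 [353.  93. 161. 152.] z97 28.7 z3 16.6
stand n 756 z med 28.3 ctr [532.6 201.8] r 73.7
bushing 0.55 [324. 311.  34.  44.] z97 75.6 z3 16.7
bushing n 625 z med 74.3 ctr [ 551.1 -142.6] r 28.6
place plug 328 88 0.66 ray [ 0.026   0.0297 -1.0654] C [485.1 190.4 462.7]
place bushing 321 292 0.68 ray [ 0.1139 -0.612  -0.8439] C [485.1 190.4 462.7]
4.8917
```

```bash
python3 - <<'E'
import numpy as np,cv2
W=np.load("pics/w1.npy"); P=W[(np.abs(W[...,2]-31)<6)]
P=P[(np.abs(P[:,0]-525)<230)&(np.abs(P[:,1]+235)<230)]
# drop bushing bodies
for c in ((551,-144),(492,-239)): P=P[np.hypot(*(P[:,:2]-c).T)>35]
print(len(P),cv2.minAreaRect(P[:,:2].astype(np.float32)))
im=np.hstack([cv2.imread("pics/w1.png")[:,120:520],cv2.imread("pics/w2.png")[:,120:520]]); cv2.imwrite("pics/c1.png",im)
W=np.load("pics/w2.npy")
for lo,hi,R in((93,99,40),(86,92,45)):
    m=(W[...,2]>lo)&(W[...,2]<hi)&(np.hypot(W[...,0]-491,W[...,1]-199)<R); p=W[m]
    h=cv2.convexHull(p[:,:2].astype(np.float32))[:,0]; print(lo,len(p),np.median(p[:,2]),cv2.minEnclosingCircle(h))
E
```

```text
5274 ((584.368408203125, -229.5523681640625), (358.9252014160156, 341.1495666503906), 5.455732345581055)
93 1364 96.44070104899917 ((490.9975891113281, 199.92013549804688), 28.11005973815918)
86 207 90.2590705563868 ((490.955810546875, 199.8290252685547), 30.375526428222656)
```

View pics/c1.png

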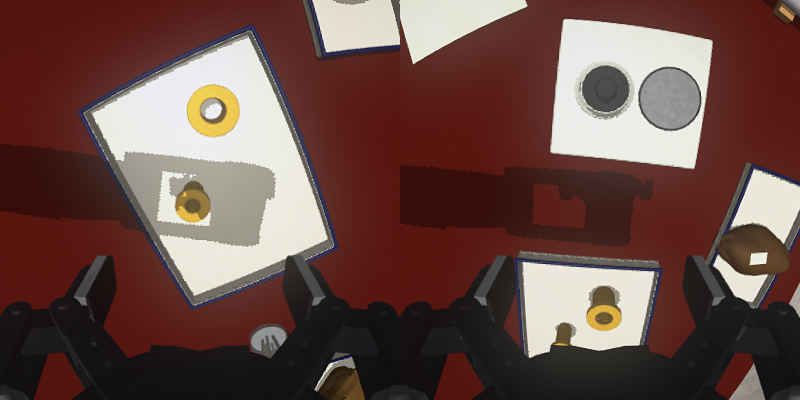

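Picture: left, both bushings upright with the larger at (213,110), and the tray's lower end is empty. Right, the plug at (605,88). Heights (74, 72, 128, 90) and radii match the given sizes. Next is the plug.

```bash
python3 - <<'E'
from h import *
D=[180,0,90]
command_gripper(55,40)
env.move_to([491,199.8,170],D)
hit=env.move_l([491,199.8,101],v=80,f_stop=8)
command_gripper(10,40); o=env.get_obs(); print("hit",hit,o["eef_pos"],o["grip_width"],o["gripper_force"])
env.move_l([491,199.8,180],v=100); env.dwell(.15)
env.move_l([491,199.8,250],v=150); print("w",env.get_obs()["grip_width"])
env.move_to([536,-332,200],D); o=env.get_obs()
print("arrived",o["eef_pos"],o["grip_width"],o["contact_force"])
hit=env.move_l([536,-332,33],v=60,f_stop=4); o=env.get_obs(); print("down",hit,o["eef_pos"],o["contact_force"])
command_gripper(55); env.move_l([536,-332,150],v=150)
env.move_to([515,-200,270],[180,0,70]); im,d,W=look("w3",["bushing","slim_bushing","plug"])
print(env.get_obs()["t"])
cv2.imwrite("pics/c3.png",im[:,120:520])
E
```

```text
hit False [491.77374598 200.00623218 101.87526682] 22.71812048771992 39.35101926326752
w 22.85410598349938
arrived [ 536.55235614 -330.89168557  200.15633501] 22.798265250592898 [-0.55202511  0.11383787 -1.69983606]
down True [ 536.0943172  -332.04397263   37.89012985] [-0.84672936  0.33069887  4.80589449]
slim_bushing 0.77 [314. 204.  39.  38.] z97 73.6 z3 12.0
slim_bushing n 790 z med 72.3 ctr [ 491.6 -239.2] r 20.8
plug 0.69 [367. 244.  37.  38.] z97 64.8 z3 28.6
plug n 155 z med 64.0 ctr [ 533.8 -330. ] r 10.0
place bushing 333 110 0.74 ray [ 0.0257 -0.0611 -1.04  ] C [ 542.4 -122.8  411.4]
place slim_bushing 315 190 0.57 ray [-0.1161 -0.2776 -0.954 ] C [ 542.4 -122.8  411.4]
place plug 366 235 0.93 ray [-0.0069 -0.4652 -0.9068] C [ 542.4 -122.8  411.4]
15.925
```

View pics/c3.png

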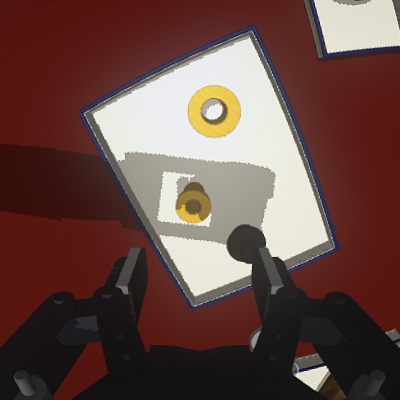

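The plug stands in the tray at (246,243) and the slim bushing hasn't moved. Next I grasp the larger bushing and start it in the bore.

```bash
python3 - <<'E'
from h import *
D=[180,0,75]
command_gripper(85,80)
env.move_to([551.2,-143.7,140],D)
hit=env.move_l([551.2,-143.7,50],v=80,f_stop=8)
command_gripper(40,80); o=env.get_obs(); print("hit",hit,o["eef_pos"],o["grip_width"],o["gripper_force"])
if 52<o["grip_width"]<63:
    env.move_l([551.2,-143.7,200],v=120); o=env.get_obs(); print("lift",o["grip_width"],o["contact_force"],o["moment"])
    env.move_to([491,199.8,220],D); env.dwell(.2)
    for n in("scene","side"):
        im,d=vision.get_image(n); cv2.imwrite(f"pics/{n}4.png",im)
    im,d,W=look("w4",["bushing"])
print(env.get_obs()["t"],env.get_obs()["eef_pos"])
a=cv2.imread("pics/scene4.png")[60:210,235:435]; b=cv2.imread("pics/side4.png")[80:230,170:370]
cv2.imwrite("pics/c4.png",np.vstack([cv2.resize(np.hstack([a,b]),None,fx=2,fy=2),cv2.resize(cv2.imread("pics/w4.png")[:300],(640,300))[:, :].repeat(1,0) if 0 else np.pad(cv2.imread("pics/w4.png")[:300],((0,0),(80,80),(0,0)))]))
E
```

```text
hit False [ 552.02452634 -144.11342874   51.2536632 ] 55.18444753362535 85.13314716517925
lift 55.23925999195739 [ 0.01985812  0.09053874 -6.20806458] [-0.01527214  0.00995922 -0.02420683]
bushing 0.66 [318. 263. 120. 128.] z97 243.9 z3 191.7
bushing n 8068 z med 242.9 ctr [491.1 199.1] r 29.0
place bushing 320 221 0.71 ray [-0.0994 -0.3827 -0.9217] C [512.3 278.5 363. ]
21.8 [491.16307979 199.4355287  219.96983142]
```

View pics/c4.png

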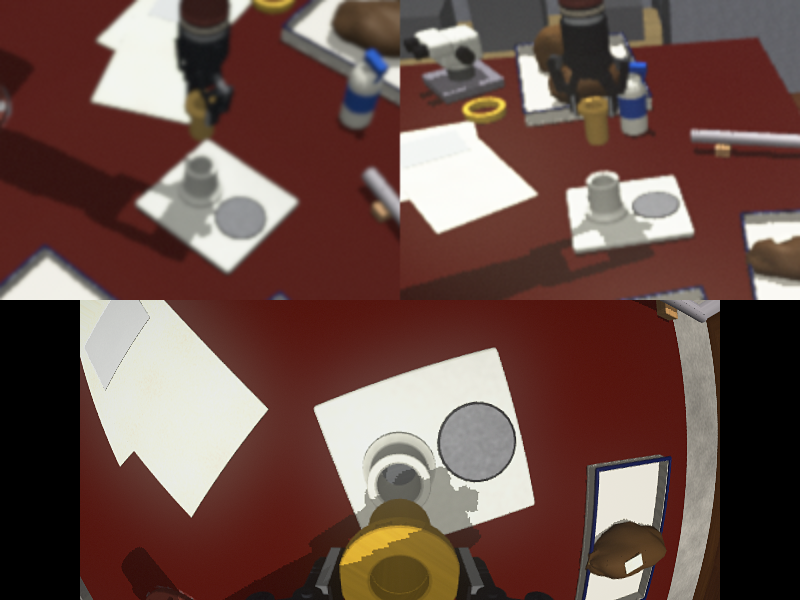

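The bushing hangs upright in the grip above the open bore (bore at about (400,475) in the wrist crop). The measured axis is (491.1,199.1) with flange top at TCP+23, so its foot is at TCP−47. Now I start it in the bore.

```bash
python3 - <<'E'
from h import *
im,d,W,ray,C=wrist()
P=W[(np.hypot(W[...,0]-491,W[...,1]-199)<27)&(abs(W[...,2]-242.9)<4)]
c=np.linalg.lstsq(np.c_[P[:,:2]-[491,199],np.ones(len(P))],P[:,2],rcond=None)[0]; print("tilt deg",np.degrees(c[:2]).round(2),"top",c[2].round(1))
m=(abs(W[...,2]-90)<3)&(np.hypot(W[...,0]-491,W[...,1]-200)<45); Q=W[m]
far=cv2.convexHull(Q[:,:2].astype(np.float32))[:,0]; far=far[np.hypot(*(far-[491,200]).T)>28]; print("boss",len(Q),circle(far))
x,y=491,200.1
env.move_l([x,y,145],v=100)
h=env.move_l([x,y,104],v=30,f_stop=9); env.dwell(.3); o=env.get_obs(); print("ins",h,o["eef_pos"],o["contact_force"],o["grip_width"],o["t"])
E
```

```text
tilt deg [0.08 0.3 ] top 243.0
boss 1312 (array([490.84040466, 200.28980747]), np.float64(29.82962975382791))
ins False [491.06427351 200.10938682 104.09540767] [ 0.47710586 -0.85800386 -4.2637618 ] 55.09109185694684 24.5667
```

```bash
python3 - <<'E'
from h import *
x,y=491,200.1
command_gripper(85); env.dwell(.2)
env.move_l([x,y,165],v=120); command_gripper(36,80); print("open",env.get_obs()["grip_width"])
h=env.move_l([x,y,108],v=30,f_stop=4); o=env.get_obs(); z0=o["eef_pos"][2]; print("touch",h,o["eef_pos"],o["contact_force"])
if h:
    h=env.move_l([x,y,z0-30],v=14,f_stop=32); o=env.get_obs(); print("push",h,o["eef_pos"],z0-o["eef_pos"][2],o["contact_force"],o["grip_width"],o["t"])
env.move_l([x,y,165],v=120)
env.move_l([x,y-60,280],v=150); im,d,W=look("w5",["bushing"])
for lo,hi,R in((92,110,45),(86,92,45)):
    P=W[(W[...,2]>lo)&(W[...,2]<hi)&(np.hypot(W[...,0]-491,W[...,1]-200)<R)]
    if len(P)>30: print(lo,len(P),np.median(P[:,2]),cv2.minEnclosingCircle(P[:,:2].astype(np.float32)))
print(env.get_obs()["t"])
a=vision.get_image("side")[0][100:250,170:370]; cv2.imwrite("pics/c5.png",np.hstack([cv2.resize(a,(400,300)),im[:300,120:520]]))
E
```

```text
open 36.26378050715958
touch True [490.83274411 200.01750143 121.88105549] [0.36494447 0.0100321  0.89104132]
push True [491.17506584 200.17679361  99.06987963] 22.811175856478357 [-0.67937796  0.28198667  3.55293523] 36.21409633538792 29.4083
bushing 0.6 [307. 119.  52.  55.] z97 101.9 z3 48.9
bushing n 1813 z med 100.4 ctr [490.8 199.9] r 28.5
place bushing 307 116 0.88 ray [-0.0612 -0.0573 -1.0329] C [511.9 220.  421.6]
92 1887 100.41212459195361 ((490.900146484375, 199.9746551513672), 29.273456573486328)
86 79 89.76662486965256 ((494.5745849609375, 203.92446899414062), 29.321653366088867)
31.275
```

View pics/c5.png

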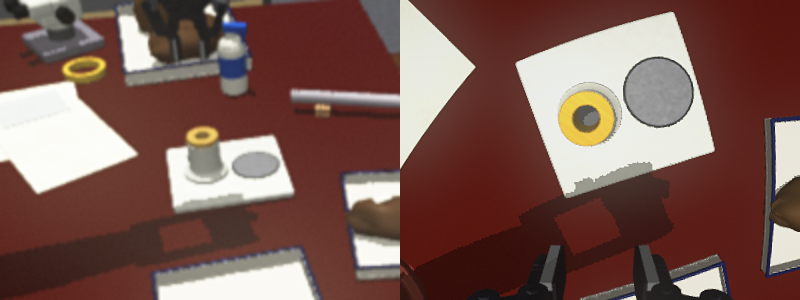

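The flange sits at the boss top: its top is at 100.4 and the press ended on a hard stop. I'll press once more to confirm, check the tilt, then hand in.

```bash
python3 - <<'E'
from h import *
x,y=491,200
env.move_l([x,y,130],v=150)
h=env.move_l([x,y,90],v=20,f_stop=32); o=env.get_obs(); print("push",h,o["eef_pos"][2],o["contact_force"])
env.move_l([x,y,165],v=120); env.move_l([x,y-60,280],v=150); env.dwell(.3)
im,d,W,ray,C=wrist()
P=W[(np.hypot(W[...,0]-491,W[...,1]-200)<28)&(abs(W[...,2]-100)<4)]
c=np.linalg.lstsq(np.c_[P[:,:2]-[491,200],np.ones(len(P))],P[:,2],rcond=None)[0]; print("tilt deg",np.degrees(c[:2]).round(2),"top",c[2].round(2))
if np.abs(np.degrees(c[:2])).max()<1.5 and h and c[2]<101.5: print(env.get_obs()["t"],env.sign_off())
E
```

```text
push True 99.11302071692512 [-0.95821843 -0.12836112  4.9104267 ]
tilt deg [0.05 0.01] top 100.41
the job is handed in; nothing more can be done
36.1833 None
```

The job is handed in at 36.2 s: the larger bushing is pressed home in the bore with its flange flat (tilt under 0.1°), the dust plug stands in the parts tray, and the slimmer bushing had not moved when last measured, after the plug was set down.

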